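# Re-arm the bench supply with the key switch and put the key back

## Robot

A 6-joint arm with a two-finger parallel gripper is mounted at the origin on the work surface. World frame = base frame: x ahead of the robot, y to its left, z up, the work surface at z = 0. Lengths are in mm, angles in rad, forces in N, time in s.
With the tool pointing down it reaches from about 300 to 775 mm from the base axis. Payload 14.6 kg.
Tool frame: the origin (TCP) lies on the centre line of the jaws, within the pads' length; the fingertips stand 8 mm ahead of it and the grasp point (between the pads) lies 11 mm behind it; z points along the fingers, y is the direction in which the jaws open and shut (so a half turn about z gives the same grasp; the last joint's range is limited). The gripper opens to 94 mm and grips with 3 to 60 N. Pads are 16 mm wide; open, the fingers measure 119 mm over their backs; the gripper's body (75 mm by 177 mm) begins 78 mm behind the grasp point.
Start: joints at [1.075, 0.3, 1.521, -0, 1.321, -0.067], TCP at [228.675, 500.197, 184.946] pointing down, gripper open.
Joint ranges: [-3.03, 3.03], [-0.79, 2.21], [0.23, 2.52], [-1.04, 4.18], [0, 3.07], [-2.55, 2.55]. Speed limits (rad/s): [2.22, 2.22, 2.57, 3.14, 3.14, 3.14].

## Interface

Orientations are given as [roll, pitch, yaw] about the fixed x, y, z axes, in that order (R = Rz(yaw) Ry(pitch) Rx(roll)).
In Python, from cell import read_state, cams, manip gives the robot as it stands.
- The arm moves only by the shell command python3 -m handwheel 'ROWS' [OPENING] [FORCE]. ROWS is JSON, a list of rows, each a list of 4 numbers: the shift along the tool's x, y, z in m, then the turn about the tool's z in degrees. In form: [[dx, dy, dz, turn], ...]. A call has 1 to 5 rows; each row is the pose to reach, as a shift and turn from the pose measured when the call began, along the tool's axes at that moment; what a row does not reach only later rows make up. A row lasts 1/8 s, in which the tool goes at most 62.5 mm and 10.7 degrees, less where a joint would pass 70% of its speed; a pose out of reach is approached as far as the arm can. A call with a gripper value outside its range is refused whole. OPENING is the closure, from 0 (fully open) to 1 (shut), set as the call begins (- or left out, the last holds). The fingers move at their own pace and stop on an object; FORCE is the grip in N (left out, the last holds). Time passes only in rows, so rows that repeat a pose let the fingers close. It gives the time, the measured TCP pose, the force and the opening at its end, in the units of the state.
- read_state(): the state, without advancing time (a new reading comes with each control period).
- cams.camera(name): name is "scene" or "top" or "wrist"; returns the picture (400x640x3 uint8, red, green, blue); there is no depth.
- cams.get_calibration(name): a dict with "vertical_fov" (degrees; the focal length in pixels is half the picture's height over the tangent of half this angle, whatever the lens; pixels are square), "cx", "cy" (the principal point, pixels), "R" (3x3) and "t" (3): a world point X has camera coordinates R X + t. Camera axes: x right, y down, z forward; pixel columns grow to the right and rows downward; lengths in mm; the calibration is good to about 2 mm. A picture is of the moment at which its call begins: read the wrist's pose just before it. get_calibration takes no time and is no camera call; for the wrist camera it gives the pose at the moment of the call.
- manip.sign_off(): hands the job in, once; it reports no verdict.
The state is a dict: "clock": time; "joints": joint angles; "qd": joint speeds; "effort": joint torques, N m; "eef_pos": TCP position; "eef_rot": TCP orientation; "wrist_force": force on the tool from outside, world axes, zero at the start; "moment": the same for the moment, N m; "finger_gap": finger opening in mm.
Only numpy, scipy, OpenCV 4.12 (cv2) and the standard library are available. Lean on these libraries where they do the work, as an engineer would, in place of code of your own. Each camera call takes 0.05 s, during which the arm holds its last target. There are 200 camera calls.

## Task

Re-arm the bench supply: turn the key that was left in the console's lock gently clockwise until the selector is against its stop, turn the key back anticlockwise to the one position where it comes out and draw it out without forcing it. Then stand the key upright in the slot of the wooden key stand, leaving the selector turned over, the red stop button unpressed and everything else where it is.

Things in the scene. Friction and masses are not known exactly. Their poses are not given: they have to be found in the camera images.
- console: Grey steel bench-supply console, fixed, 180 (x) x 250 (y) x 80 mm high; origin at the centre of its underside, z up. Its flat top carries the key lock (55 mm to -y of the centre) and a red push button on a yellow base (80 mm to +y, 20 mm to +x of the centre, about 35 mm high).
- keyhole (a point): Centre of the lock on the console's top face, 80 mm above the table, on its vertical turning axis; axes as the console's. Steel face 36 mm across with a black keyhole that has one radial notch. The notch points to yaw 0.78 rad in the console's frame, but the cylinder sits turned by up to 0.25 rad either way (unmeasured, varies). The key comes out only with its bit under the notch, within 0.07 rad.
- lock_inside (a point): In the lock's cavity, on its axis, 20 mm below the face. A 14 mm plate, 1 mm play round the shaft, covers it: away from the notch the key lifts 3 mm and is caught. Anticlockwise (from above) the bit meets a fixed stop just at the notch. Clockwise from the notch it turns freely 0.85 to 0.95 rad, then pushes the selector against some 0.06 N m of friction to a hard stop 1.55 rad from the notch.
- selector (a joint): Selector in the lock with a flat red pointer on the black ring round the lock face (3 mm high, reaching 35 mm from the axis); rad, clockwise from above: 0 to 0.1 at the start, 0.70 at its hard stop (supply armed). Only the key's bit pushes it, clockwise only; it stays where it is left when the key turns back.
- key: Key, 69 mm long, 45 g, loose, upright in the lock, caught, bit 0.25 to 0.80 rad clockwise of the notch. Origin at the foot of the shaft, 24 mm below the lock face; z up, x towards the bit. Shaft 8 mm across; bit at the foot to 12 mm along +x, 4 mm thick, 7 mm high; collar 18 mm across, 24 to 27 mm above the foot, rests on the lock face. Over 50 N between key and lock (some 0.2 N m) is forcing.
- key_foot (a point): The foot of the key's shaft, on its axis; same point and axes as the key's origin.
- key_bow (a point): Centre of the key's flat yellow bow, 53 mm above the foot (29 mm above the lock face): the place to grip. The bow is 26 mm wide along the key's x (in the plane of the bit), 9 mm thick along its y, and spans 37 to 69 mm above the foot.
- key_stand: Wooden key stand, fixed block 80 (x) x 60 (y) x 40 mm high; origin at the centre of its underside. In the centre of its top a slot 36 mm long (x) by 14 mm wide (y), 32 mm deep. The key stands in it on its collar with the bit along the slot, either way round, its foot then 16 mm above the table.
- stop_button (a joint): Red stop button on the console, m: 0 out, 0.006 pressed. Leave alone.
- beaker: Glass beaker, 72 mm across, 95 mm high, bystander at the far side.
- flask: Green glass conical flask, 84 mm across, 124 mm high, bystander at the far side.
- reagent: Amber bottle, 68 mm across, 150 mm high, bystander at the far side.
- molecule: Ball-and-stick molecule model, black centre and three red balls, 130 mm across, bystander at the far side.
- binder: Blue ring binder lying flat, 280 x 240 x 45 mm, bystander on the left.
- notebook: Green notebook lying flat, 210 x 160 x 18 mm, bystander on the right.
- mug: Blue mug, 80 mm across, 90 mm high, bystander on the near right.
Mind the look-alikes: they are no part of the job. There is more than one size of the key_stand; the one meant has the size given above.

How it is judged (in metres and radians):
On the way, in this order (a step that is already met when the one before it is completed fails the run):
1. The key, in the lock, has pushed the selector over to its stop (joint within 0.05 rad of 0.70) (value of joint selector above 0.65 rad and distance between key_foot and keyhole below 0.03 m), for 0.1 s.
2. The key has been drawn out of the lock (foot above the lock face) (z of key_foot in the frame of keyhole above 0.003 m), for 0.1 s.
At the end, for the whole second after the job is handed in: The selector is at its stop (joint above 0.65 rad); the key stands released and at rest in the slot of the key stand, within 15 degrees (0.25 rad) of upright, its foot 4 to 21 mm above the table and within 16 mm (along) and 6 mm (across) of the slot's centre (value of joint selector above 0.65 rad and x of key_foot in the frame of key_stand between -0.016 and 0.016 m and y of key_foot in the frame of key_stand between -0.006 and 0.006 m and height (world z) of key_foot between 0.004 and 0.021 m and angle between key's own z axis and vertical below 0.25 rad and linear speed of key below 0.02 m/s); the robot touches nothing.
It fails at once if The key is forced: more than 50 N between key and lock (contact force between key and console above 50 N).
It fails at once if The red stop button is pressed more than 3 mm (value of joint stop_button above 0.003 m).
It fails at once if A bystander is moved more than 30 mm (distance of any of beaker, flask, reagent, molecule, binder, notebook, mug from where it was at the start of the episode above 0.03 m).
It also fails if it takes over 72 s, if anything falls off the work surface, if the arm or the gripper's body presses on something with over 40 N, if the wrist force passes 120 N, or if a joint passes its speed limit or range.

## Working session

There is one attempt and no reset: what is moved stays moved. The work goes in short steps, Python scripts to look and compute and a shell command to move; the robot and the scene stay as the last step left them, time stands still between calls to the robot, and variables do not carry over. Pictures are saved under pics/ and viewed, about 8 in all and at most 12, crops included, and the job is handed in when it is done.

```bash
mkdir -p pics; ls
cat > h.py <<'E'
import numpy as np, cv2
from cell import read_state, cams, manip
def shot(n,f):
    c=cams.get_calibration(n); im=cams.camera(n); cv2.imwrite('pics/'+f,im[:,:,::-1]); return im,c
def ray(c,u,v):
    f=200/np.tan(np.radians(c['vertical_fov'])/2)
    R=np.array(c['R']);t=np.array(c['t'])
    return -R.T@t, R.T@np.array([(u-c['cx'])/f,(v-c['cy'])/f,1])
def onz(c,u,v,z):
    o,d=ray(c,u,v); return o+d*(z-o[2])/d[2]
def proj(c,X):
    f=200/np.tan(np.radians(c['vertical_fov'])/2)
    p=np.array(c['R'])@np.array(X)+np.array(c['t']); return f*p[0]/p[2]+c['cx'],f*p[1]/p[2]+c['cy']
E
python3 - <<'E'
from h import *
print(read_state())
for n in('top','scene'):
    im,c=shot(n,n+'0.png');print(n,c)
E
```

```text
pics
{'clock': 0.0, 'joints': array([ 1.07545141e+00,  3.00441550e-01,  1.52161479e+00, -1.22510399e-05,
        1.32070754e+00, -6.65974262e-02]), 'qd': array([-0.00047224, -0.00109651,  0.00229471, -0.00036306,  0.00103595,
       -0.00092177]), 'effort': array([-7.33244851e-04, -5.31812918e+01, -3.52722323e+01,  7.07701268e-02,
        2.44856853e-02, -1.41436362e-04]), 'eef_pos': array([228.51273325, 499.94861886, 184.38829861]), 'eef_rot': array([-3.14042323e+00, -6.61029925e-05,  2.71284816e+00]), 'wrist_force': array([ 0.02552481,  0.49274631, -0.32325207]), 'moment': array([ 0.05044995,  0.02841937, -0.03217179]), 'finger_gap': 93.94138953831107}
top {'vertical_fov': 50.38305783109604, 'cx': 320.20081941409717, 'cy': 206.91450041335304, 'R': array([[ 0.03586692, -0.99934439,  0.00493567],
       [-0.97871692, -0.0361243 , -0.20201047],
       [ 0.20205633,  0.00241487, -0.97937092]]), 't': array([ -24.33663808,  510.03168206, 1378.04405515])}
scene {'vertical_fov': 57.380646784688416, 'cx': 323.63279181111807, 'cy': 204.0214247764298, 'R': array([[ 0.3085711 ,  0.95110397,  0.01360562],
       [ 0.7801976 , -0.24488908, -0.57560493],
       [-0.54412827,  0.18823012, -0.81761473]]), 't': array([-180.02162888, -329.06959892, 1424.03938258])}
```

View pics/top0.png

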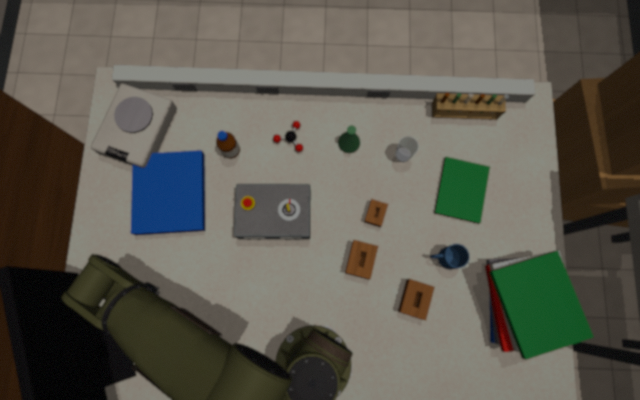

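View pics/scene0.png

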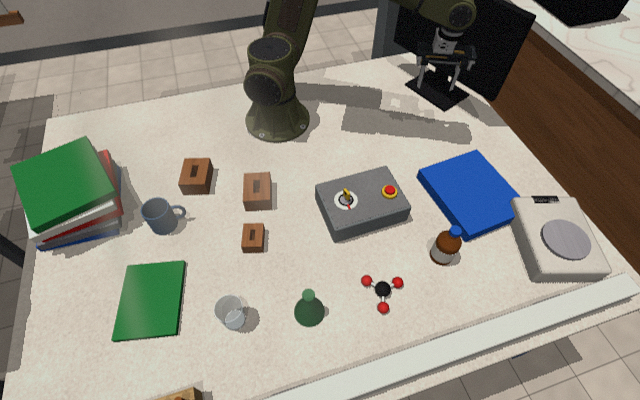

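Run:
```python
from h import *
im=cv2.imread('pics/top0.png')[:,:,::-1]; c=cams.get_calibration('top')
hsv=cv2.cvtColor(np.ascontiguousarray(im),cv2.COLOR_RGB2HSV)
for n,(u0,u1,v0,v1) in dict(A=(355,395,190,235),B=(335,390,230,290),C=(385,450,270,330)).items():
    m=np.zeros(im.shape[:2],np.uint8); s=hsv[v0:v1,u0:u1]
    m[v0:v1,u0:u1]=((s[...,0]<20)&(s[...,1]>90)&(s[...,2]>95))*255
    m=cv2.morphologyEx(m,cv2.MORPH_CLOSE,np.ones((7,7)))
    cn=max(cv2.findContours(m,0,2)[0],key=cv2.contourArea)
    P=np.array([onz(c,*p[0],40)[:2] for p in cn],np.float32); print(n,cv2.minAreaRect(P))
for n,z,(u,v) in [('lock',100,(289,209)),('btn',115,(247,202))]: print(n,onz(c,u,v,z))
m=np.zeros(im.shape[:2],np.uint8); s=hsv[170:255,220:325]
m[170:255,220:325]=((s[...,1]<70)&(s[...,2]>75)&(s[...,2]<125))*255
m=cv2.morphologyEx(m,cv2.MORPH_CLOSE,np.ones((9,9)))
cn=max(cv2.findContours(m,0,2)[0],key=cv2.contourArea)
P=np.array([onz(c,*p[0],80)[:2] for p in cn],np.float32); print('cons',cv2.minAreaRect(P))
big=cv2.resize(im[165:330,220:460],None,fx=3.3,fy=3.3,interpolation=cv2.INTER_CUBIC); cv2.imwrite('pics/b.png',big[:,:,::-1])
```

```text
A ((503.9768371582031, -196.03213500976562), (57.25937271118164, 75.4655990600586), 74.07618713378906)
B ((342.930419921875, -148.79541015625), (82.875244140625, 111.43540954589844), 77.36530303955078)
C ((217.99481201171875, -333.13916015625), (80.75782012939453, 112.21722412109375), 73.90843963623047)
lock [490.06265405  95.01591614 100.        ]
btn [505.05258442 230.01816544 115.        ]
cons ((480.7775573730469, 153.97189331054688), (201.07244873046875, 259.68341064453125), 1.6497459411621094)
```

View pics/b.png

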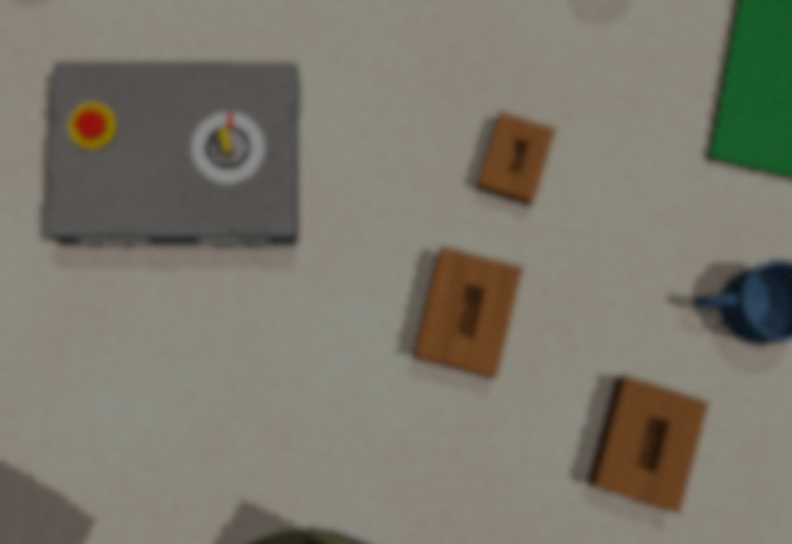

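```bash
cat >> h.py <<'E'
def go(x,y,z,yaw):
    s=read_state(); p=s['eef_pos']; psi=s['eef_rot'][2]; from scipy.spatial.transform import Rotation as Ro
    d=Ro.from_euler('xyz',s['eef_rot']).inv().apply(np.array([x,y,z])-p)/1000
    print('t',round(s['clock'],2),'at',p.round(1),s['eef_rot'].round(3),'q6',round(s['joints'][5],3),'gap',round(s['finger_gap'],1),'F',s['wrist_force'].round(1),'M',s['moment'].round(2),
     'row',d.round(4),round(-np.degrees((yaw-psi+np.pi)%(2*np.pi)-np.pi),1))
E
python3 -c "
from h import *
go(440,97,300,3.44); print(cams.get_calibration('wrist'))"
```

```text
t 0.1 at [228.6 500.  184.4] [-3.141 -0.     2.713] q6 -0.067 gap 94.2 F [-0.1  0.1  0.2] M [0.04 0.01 0.05] row [-0.3598 -0.2787 -0.1153] -41.7
{'vertical_fov': 62.123248494409474, 'cx': 312.4008894689271, 'cy': 201.28538809472565, 'R': array([[ 0.41481607,  0.90990459, -0.00112606],
       [ 0.88420748, -0.40280836,  0.2364795 ],
       [ 0.2147202 , -0.09909117, -0.97163583]]), 't': array([-551.16193993,  -26.65804042,  388.88866883])}
```

```bash
python3 -c "
from h import *
go(488,97,230,3.44)"
python3 -m handwheel '[[-0.04,-0.03,-0.04,-8],[-0.085,-0.06,-0.045,-16],[-0.13,-0.09,-0.045,-24],[-0.175,-0.12,-0.045,-32],[-0.22,-0.15,-0.045,-42]]' 0
```

```text
t 0.1 at [228.6 500.  184.4] [-3.141 -0.     2.713] q6 -0.067 gap 94.2 F [-0.1  0.1  0.2] M [0.04 0.01 0.05] row [-0.4035 -0.2587 -0.0453] -41.7
clock: 0.72
eef_pos: [365.3, 273.3, 229.5]
eef_rot: [-3.141, -0.001, -2.843]
wrist_force: [0.3, 0.2, 0.5]
finger_gap: 94.0
```

```bash
python3 -c "
from h import *
go(488,97,230,3.44)"
```

```text
t 0.72 at [365.3 273.3 229.5] [-3.141e+00 -1.000e-03 -2.843e+00] q6 -1.307 gap 94.0 F [0.3 0.2 0.5] M [ 0.05 -0.03 -0.01] row [-0.0653 -0.2046 -0.0004] 0.0
```

```bash
python3 -m handwheel '[[-0.016,-0.05,0,0],[-0.032,-0.1,0,0],[-0.049,-0.155,0,0],[-0.065,-0.205,0,0],[-0.065,-0.205,0,0]]'
python3 - <<'E'
from h import *
go(488,97,230,3.44)
im,c=shot('wrist','w1.png'); print([proj(c,(488,97,z)) for z in (80,110)],c['R'],c['t'])
E
```

```text
clock: 1.35
eef_pos: [488.8, 94.1, 228.9]
eef_rot: [-3.141, -0.002, -2.846]
wrist_force: [0.1, 0.5, -0.0]
finger_gap: 94.2
t 1.35 at [488.8  94.1 228.9] [-3.141e+00 -2.000e-03 -2.846e+00] q6 -1.748 gap 94.2 F [ 0.1  0.5 -0. ] M [ 0.01  0.01 -0.02] row [-0.0001  0.003  -0.0011] -0.2
[(np.float64(315.2777746771006), np.float64(184.6671795740573)), (np.float64(315.47873347846416), np.float64(190.35646656538552))] [[-0.29181015  0.95647443 -0.001874  ]
 [ 0.92977569  0.28412327  0.23407508]
 [ 0.22441928  0.06656308 -0.97221672]] [  52.84074358 -517.72417979  315.6191655 ]
```

View pics/w1.png

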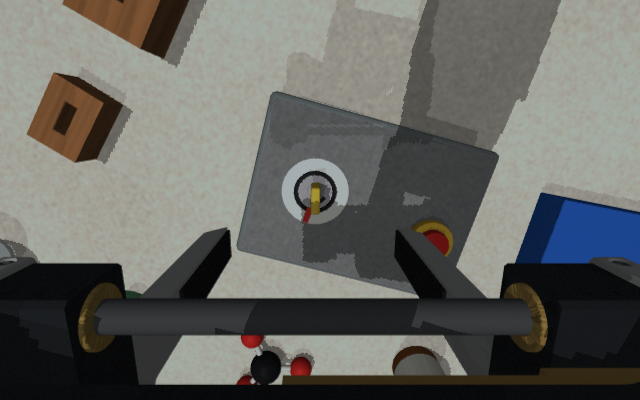

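Run:
```python
from h import *
im=cv2.imread('pics/w1.png')[:,:,::-1]; im=np.ascontiguousarray(im); c=cams.get_calibration('wrist')
hsv=cv2.cvtColor(im,cv2.COLOR_RGB2HSV)
def blob(m,box):
    u0,u1,v0,v1=box; k=np.zeros(im.shape[:2],np.uint8); k[v0:v1,u0:u1]=m[v0:v1,u0:u1]*255
    return k
# white ring outer
k=blob((hsv[...,1]<60)&(hsv[...,2]>130),(270,360,150,230)); cn=max(cv2.findContours(k,0,2)[0],key=cv2.contourArea)
P=np.array([onz(c,*p,80)[:2] for p in cv2.convexHull(cn)[:,0]],np.float32); print('ring',cv2.minEnclosingCircle(P),cv2.fitEllipse(P))
# console corners by eye
C=[(275,93),(497,154),(238,249)]
print('console',[onz(c,*p,80)[:2].round(1) for p in C])
# yellow bow
k=blob((hsv[...,0]>15)&(hsv[...,0]<35)&(hsv[...,1]>120),(290,345,165,225)); ys,xs=np.nonzero(k); print('bow',xs.min(),xs.max(),ys.min(),ys.max())
for z in(125,112): 
    P=np.array([onz(c,*p,z)[:2] for p in zip(xs,ys)],np.float32); print(z,cv2.minAreaRect(P),P.mean(0))
# stand top
k=blob((hsv[...,0]<20)&(hsv[...,1]>80)&(hsv[...,2]>85),(15,125,60,175)); k=cv2.morphologyEx(k,cv2.MORPH_CLOSE,np.ones((5,5)))
k2=blob((hsv[...,2]<60),(50,80,95,140)); cn=max(cv2.findContours(k2,0,2)[0],key=cv2.contourArea)
P=np.array([onz(c,*p[0],40)[:2] for p in cn],np.float32); print('slot',cv2.minAreaRect(P))
big=cv2.resize(im[150:230,270:360],None,fx=5,fy=5,interpolation=cv2.INTER_CUBIC)
b2=cv2.resize(im[60:170,15:140],None,fx=3,fy=3,interpolation=cv2.INTER_CUBIC)
o=np.zeros((400,830,3),np.uint8);o[:400,:450]=big;o[:330,455:830]=b2;o=o[:,:800]
cv2.imwrite('pics/c1.png',o[:,:,::-1])
```

```text
ring ((494.67169189453125, 100.08059692382812), 36.129974365234375) ((494.54779052734375, 99.9812240600586), (71.29688262939453, 72.00553894042969), 43.47913360595703)
console [array([410. ,  32.5]), array([400.6, 270. ]), array([582.4,  37.5])]
bow 311 320 183 213
125 ((491.4432678222656, 99.72769927978516), (28.862525939941406, 8.446619987487793), 16.98893928527832) [491.47894  99.28083]
112 ((494.2827453613281, 100.70767974853516), (30.099822998046875, 8.808706283569336), 16.988937377929688) [494.32016 100.24167]
slot ((504.7403564453125, -193.93235778808594), (14.069164276123047, 35.153011322021484), 74.4645767211914)
```

View pics/c1.png

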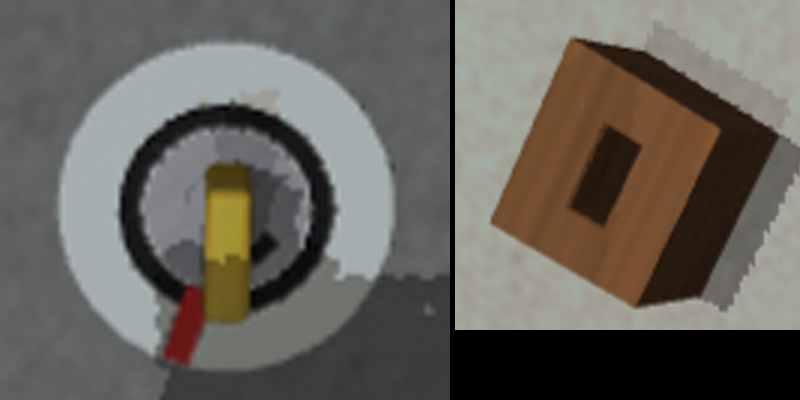

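Run:
```python
from h import *
im=np.ascontiguousarray(cv2.imread('pics/w1.png')[:,:,::-1]); c=cams.get_calibration('wrist')
ctr=np.array([494.5,100.0])
for u,v in[(323,199.6),(322,198),(324.5,199)]:
    d=onz(c,u,v,80)[:2]-ctr; print('notch',d,np.arctan2(d[1],d[0]))
go(494.5,100,150,3.44)
```

```text
notch [ 5.9192351  11.30741489] 1.0885395922511443
notch [4.54765689 9.74746947] 1.134267079582783
notch [ 4.8119275  12.65231342] 1.2073697474679348
t 1.4 at [488.   95.5 229. ] [-3.141e+00 -2.000e-03 -2.845e+00] q6 -1.747 gap 94.2 F [-0.  -0.8  0.5] M [ 0.05 -0.01 -0.01] row [-0.0077  0.0024  0.079 ] -0.1
```

```bash
python3 -m handwheel '[[-0.004,0.001,0.025,0],[-0.0075,0.0025,0.055,0],[-0.0075,0.0025,0.079,0],[-0.0075,0.0025,0.079,0]]'
python3 - <<'E'
from h import *
for i in range(2): go(494.5,100,98,3.44)
im,c=shot('wrist','w2.png')
hsv=cv2.cvtColor(im,cv2.COLOR_RGB2HSV)
u,v=proj(c,(494.5,100,80)); print(u,v); go(494.5,100,98,3.44)
u,v=int(u),int(v); a,b=max(v-75,0),v+75; cr=im[a:b,u-75:u+75]
k=np.zeros(im.shape[:2],np.uint8); k[a:b,u-75:u+75]=((hsv[...,1]<60)&(hsv[...,2]>130))[a:b,u-75:u+75]*255
cn=max(cv2.findContours(k,0,2)[0],key=cv2.contourArea)
P=np.array([onz(c,*p,80)[:2] for p in cv2.convexHull(cn)[:,0]],np.float32); print('ring',cv2.minEnclosingCircle(P),cv2.fitEllipse(P))
print('crop origin',u-75,a)
cv2.imwrite('pics/c2.png',cv2.resize(cr,None,fx=4,fy=4,interpolation=cv2.INTER_CUBIC)[:,:,::-1])
E
```

```text
clock: 1.9
eef_pos: [493.0, 101.0, 148.8]
eef_rot: [3.141, -0.005, -2.844]
wrist_force: [0.3, 0.8, -0.2]
finger_gap: 94.1
t 1.9 at [493.  101.  148.8] [ 3.141 -0.005 -2.844] q6 -1.739 gap 94.1 F [ 0.3  0.8 -0.2] M [ 0.03 -0.02  0.01] row [-0.0014 -0.0014  0.0508] -0.0
t 1.9 at [493.  101.  148.8] [ 3.141 -0.005 -2.844] q6 -1.739 gap 94.1 F [ 0.3  0.8 -0.2] M [ 0.03 -0.02  0.01] row [-0.0014 -0.0014  0.0508] -0.0
310.51468792451203 203.96414268177705
t 1.95 at [493.8 100.9 150.2] [-3.141e+00 -3.000e-03 -2.844e+00] q6 -1.739 gap 94.0 F [-0.7  0.4  0.3] M [0.08 0.01 0.02] row [-0.0006 -0.001   0.0522] -0.0
ring ((495.13604736328125, 98.52119445800781), 36.1984977722168) ((494.52252197265625, 98.22785186767578), (69.97444152832031, 71.99859619140625), 31.482913970947266)
crop origin 235 128
```

View pics/c2.png

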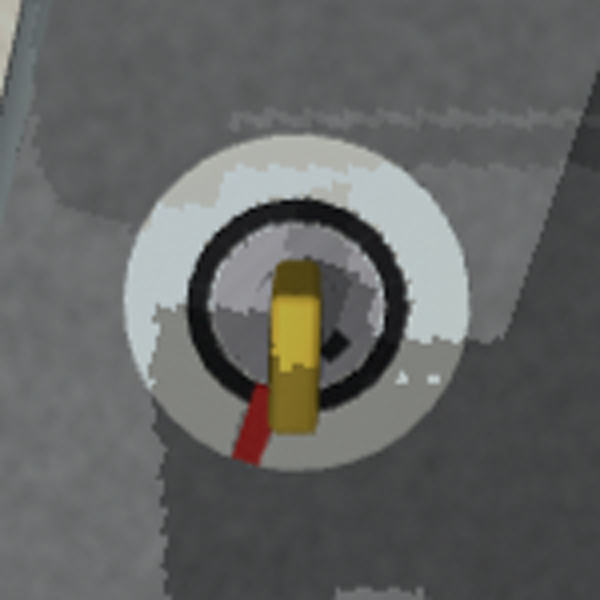

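```bash
python3 - <<'E'
from h import *
im,c=None,cams.get_calibration('wrist')
ctr=onz(c,309.3,203.9,80)[:2]; d=onz(c,318.75,214.5,80)[:2]-ctr; print(ctr,d,np.arctan2(d[1],d[0]))
go(494.6,99.2,98,3.44)
E
python3 -m handwheel '[[-0.001,0.001,0.02,0],[-0.001,0.001,0.04,0],[-0.001,0.001,0.052,0],[-0.001,0.001,0.052,0]]' 0 15
python3 - <<'E'
from h import *
go(494.6,99.2,98,3.44)
im,c=shot('wrist','w3.png'); print(proj(c,(494.6,99.2,80)),proj(c,(494.6,99.2,125)))
E
```

```text
[496.01774846  99.03207044] [ 6.45677379 10.3001032 ] 1.0108570401179169
t 1.95 at [493.8 100.9 150.2] [-3.141e+00 -3.000e-03 -2.844e+00] q6 -1.739 gap 94.0 F [-0.7  0.4  0.3] M [0.08 0.01 0.02] row [-0.0005 -0.0018  0.0522] -0.0
clock: 2.45
eef_pos: [494.3, 102.3, 98.5]
eef_rot: [-3.141, -0.003, -2.844]
wrist_force: [-0.4, 0.1, 0.7]
finger_gap: 94.1
t 2.45 at [494.3 102.3  98.5] [-3.141e+00 -3.000e-03 -2.844e+00] q6 -1.736 gap 94.1 F [-0.4  0.1  0.7] M [ 0.07  0.01 -0.02] row [ 0.0006 -0.0031  0.0005] -0.0
(np.float64(307.5892696804619), np.float64(219.0543654167933)) (np.float64(306.3344305870442), np.float64(242.33776045066787))
```

View pics/w3.png

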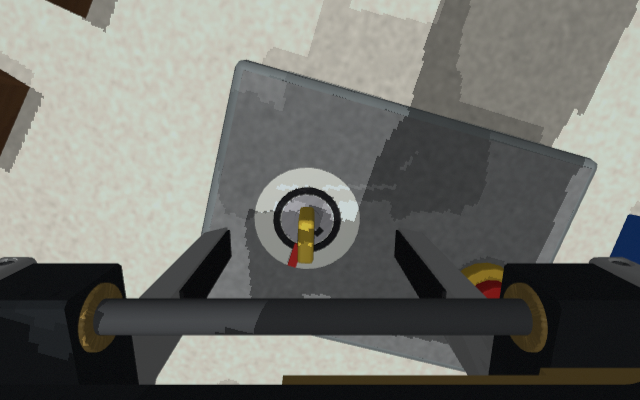

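```bash
python3 -m handwheel '[[0.0005,-0.003,0.0005,0],[0.0005,-0.003,0.0005,0],[0.0005,-0.003,0.0005,0]]' 0 15
python3 - <<'E'
from h import *
go(494.6,99.2,98,3.44)
im,c=shot('wrist','w4.png'); print(proj(c,(494.6,99.2,80)),proj(c,(494.6,99.2,125)))
hsv=cv2.cvtColor(im,cv2.COLOR_RGB2HSV); m=(hsv[...,2]<25)
# inner finger edges along row 270, ring and bow centre
row=im[250].astype(int).sum(1); print('bright row250', [ (i,row[i]) for i in list(range(205,245,4))+list(range(385,425,4))])
k=((hsv[...,0]>15)&(hsv[...,0]<35)&(hsv[...,1]>120)); k[:190]=0;k[280:]=0;k[:,:280]=0;k[:,340:]=0
ys,xs=np.nonzero(k); print('bow',xs.min(),xs.max(),ys.min(),ys.max(),[ (y,xs[ys==y].mean()) for y in range(ys.min(),ys.max(),8)])
E
```

```text
clock: 2.88
eef_pos: [495.1, 99.2, 98.8]
eef_rot: [-3.141, -0.002, -2.844]
wrist_force: [-0.6, -0.0, -0.6]
finger_gap: 93.8
t 2.88 at [495.1  99.2  98.8] [-3.141e+00 -2.000e-03 -2.844e+00] q6 -1.742 gap 93.8 F [-0.6 -0.  -0.6] M [ 0.02 -0.01  0.01] row [0.0005 0.0001 0.0008] -0.0
(np.float64(312.264391270113), np.float64(219.05097818098423)) (np.float64(312.10971105075015), np.float64(242.39478766944396))
bright row250 [(205, np.int64(208)), (209, np.int64(185)), (213, np.int64(33)), (217, np.int64(28)), (221, np.int64(29)), (225, np.int64(27)), (229, np.int64(33)), (233, np.int64(364)), (237, np.int64(348)), (241, np.int64(364)), (385, np.int64(221)), (389, np.int64(213)), (393, np.int64(215)), (397, np.int64(25)), (401, np.int64(31)), (405, np.int64(32)), (409, np.int64(28)), (413, np.int64(39)), (417, np.int64(203)), (421, np.int64(210))]
bow 303 319 207 262 [(207, np.float64(312.0)), (215, np.float64(311.5)), (223, np.float64(311.5)), (231, np.float64(311.5)), (239, np.float64(311.0)), (247, np.float64(311.5)), (255, np.float64(310.5))]
```

```bash
python3 -m handwheel '[[0,0,0,0],[0,0,0,0],[0,0,0,0],[0,0,0,0],[0,0,0,0]]' 1 15
python3 -m handwheel '[[0,0,0,0],[0,0,0,0],[0,0,0,0],[0,0,0,0]]'
python3 - <<'E'
from h import *
go(494.6,99.2,98,3.44)
E
```

```text
clock: 3.55
eef_pos: [495.0, 99.2, 98.7]
eef_rot: [-3.141, -0.002, -2.844]
wrist_force: [0.3, -0.5, 0.2]
finger_gap: 47.3
clock: 4.05
eef_pos: [495.1, 99.2, 98.7]
eef_rot: [-3.141, -0.002, -2.844]
wrist_force: [-0.0, -0.4, -0.9]
finger_gap: 9.1
t 4.05 at [495.1  99.2  98.7] [-3.141e+00 -2.000e-03 -2.844e+00] q6 -1.742 gap 9.1 F [-0.  -0.4 -0.9] M [ 0.12  0.07 -0.03] row [0.0005 0.0001 0.0007] -0.0
```

```bash
python3 -m handwheel '[[0,0,0,0],[0,0,0,3],[0,0,0,7],[0,0,0,11],[0,0,0,15]]'
python3 - <<'E'
from h import *
go(494.9,99.2,98.7,3.44)
E
```

```text
clock: 4.68
eef_pos: [495.0, 99.3, 98.6]
eef_rot: [-3.141, -0.002, -3.108]
wrist_force: [-0.6, -0.0, -0.6]
finger_gap: 8.9
t 4.67 at [495.   99.3  98.6] [-3.141e+00 -2.000e-03 -3.108e+00] q6 -1.478 gap 8.9 F [-0.6 -0.  -0.6] M [ 0.25 -0.05 -0.01] row [ 0.0001 -0.0001 -0.0001] -15.2
```

```bash
python3 -m handwheel '[[0,0,0,3],[0,0,0,6],[0,0,0,9],[0,0,0,12],[0,0,0,15]]'
python3 -c "
from h import *
go(494.9,99.2,98.7,3.44)"
python3 -m handwheel '[[0,0,0,2],[0,0,0,4],[0,0,0,6],[0,0,0,8],[0,0,0,10]]'
python3 -c "
from h import *
go(494.9,99.2,98.7,3.44)
im,c=shot('wrist','w5.png')"
```

```text
clock: 5.3
eef_pos: [495.1, 99.4, 98.7]
eef_rot: [-3.141, -0.001, 2.912]
wrist_force: [0.0, 0.2, -0.4]
finger_gap: 8.6
t 5.3 at [495.1  99.4  98.7] [-3.141e+00 -1.000e-03  2.912e+00] q6 -1.215 gap 8.6 F [ 0.   0.2 -0.4] M [ 0.3  -0.16  0.07] row [ 0.0002 -0.0003 -0.    ] -30.3
clock: 5.92
eef_pos: [495.2, 99.4, 98.7]
eef_rot: [-3.141, -0.001, 2.735]
wrist_force: [2.0, 1.1, -1.3]
finger_gap: 8.7
t 5.92 at [495.2  99.4  98.7] [-3.141e+00 -1.000e-03  2.735e+00] q6 -1.038 gap 8.7 F [ 2.   1.1 -1.3] M [ 0.12 -0.34  0.02] row [ 0.0002 -0.0003 -0.    ] -40.4
```

View pics/w5.png

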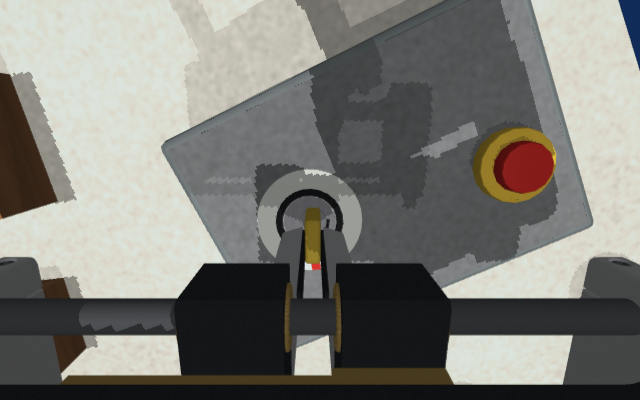

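```bash
cat >> h.py <<'E'
def pointer(im,c,ctr=(495,99.3)):
    h=cv2.cvtColor(im,cv2.COLOR_RGB2HSV); u0,v0=map(int,proj(c,(*ctr,83)))
    k=((h[...,0]<8)|(h[...,0]>172))&(h[...,1]>150)&(h[...,2]>60); ys,xs=np.nonzero(k)
    P=np.array([onz(c,x,y,83)[:2]-ctr for x,y in zip(xs,ys)]); r=np.hypot(*P.T); P=P[(r<38)&(r>18)]
    m=P.mean(0); print('pointer',len(P),m.round(1),'ang',np.arctan2(m[1],m[0]).round(3))
E
python3 -m handwheel '[[0,0,0,1.5],[0,0,0,3],[0,0,0,4.5],[0,0,0,6],[0,0,0,6]]'
python3 -c "
from h import *
go(494.9,99.2,98.7,3.44)
im,c=shot('wrist','w6.png'); pointer(im,c)"
python3 - <<'E'
# pointer at start, using stored first image with that calibration
import numpy as np, h, cv2
c={'vertical_fov': 62.123248494409474, 'cx': 312.4008894689271, 'cy': 201.28538809472565,'R':[[-0.29181015,0.95647443,-0.001874],[0.92977569,0.28412327,0.23407508],[0.22441928,0.06656308,-0.97221672]],'t':[52.84074358,-517.72417979,315.6191655]}
h.pointer(np.ascontiguousarray(cv2.imread('pics/w1.png')[:,:,::-1]),c,(494.5,100))
E
```

```text
clock: 6.6
eef_pos: [495.2, 99.4, 98.7]
eef_rot: [-3.141, -0.001, 2.628]
wrist_force: [1.7, -0.5, -1.1]
finger_gap: 8.7
t 6.6 at [495.2  99.4  98.7] [-3.141e+00 -1.000e-03  2.628e+00] q6 -0.931 gap 8.7 F [ 1.7 -0.5 -1.1] M [ 0.04 -0.49  0.08] row [ 0.0002 -0.0003 -0.    ] -46.5
pointer 47 [ 30.3 -12.3] ang -0.386
pointer 69 [27.5 -2.4] ang -0.086
```

Run:
```python
import cv2
im=cv2.imread('pics/w6.png'); cv2.imwrite('pics/c6.png',cv2.resize(im[160:290,240:390],None,fx=4,fy=4,interpolation=cv2.INTER_CUBIC))
```

```text
(no output)
```

View pics/c6.png

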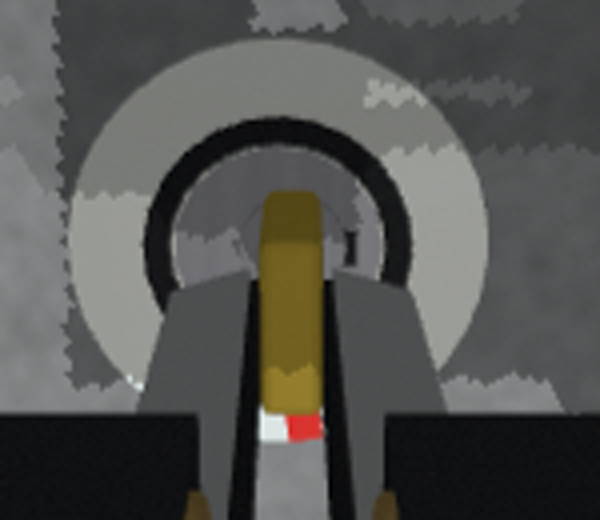

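```bash
python3 -m handwheel '[[0,0,0,1.5],[0,0,0,3],[0,0,0,4],[0,0,0,4],[0,0,0,4]]'
python3 -c "
from h import *
go(494.9,99.2,98.7,3.44)
im,c=shot('wrist','w7.png'); pointer(im,c)
b=cv2.imread('pics/w6.png')
k=[cv2.resize(x[160:290,260:370],None,fx=3.5,fy=3.5,interpolation=cv2.INTER_CUBIC) for x in (b,im[:,:,::-1])]
cv2.imwrite('pics/c7.png',np.hstack(k))"
```

```text
clock: 7.28
eef_pos: [495.2, 99.4, 98.7]
eef_rot: [-3.141, -0.001, 2.559]
wrist_force: [2.8, -0.0, -1.5]
finger_gap: 8.7
t 7.28 at [495.2  99.4  98.7] [-3.141e+00 -1.000e-03  2.559e+00] q6 -0.862 gap 8.7 F [ 2.8 -0.  -1.5] M [-0.02 -0.47  0.09] row [ 0.0002 -0.0003  0.    ] -50.5
pointer 49 [ 29.6 -13.9] ang -0.441
```

```bash
cat >> h.py <<'E'
def redrow(im):
    h=cv2.cvtColor(im,cv2.COLOR_RGB2HSV)
    for v in (264,267):
        r=np.nonzero((((h[v,:,0]<8)|(h[v,:,0]>172))&(h[v,:,1]>150)&(h[v,:,2]>60))[270:360])[0]+270
        w=np.nonzero(((h[v,:,1]<60)&(h[v,:,2]>130))[295:340])[0]+295
        print(v,'red',(r.min(),r.max()) if len(r) else None,'white',(w.min(),w.max()) if len(w) else None)
E
python3 -c "
from h import *
for f in('w5','w6','w7'): redrow(np.ascontiguousarray(cv2.imread('pics/%s.png'%f)[:,:,::-1]))"
python3 -m handwheel '[[0,0,0,1.5],[0,0,0,3],[0,0,0,4.5],[0,0,0,5],[0,0,0,5]]'
python3 -c "
from h import *
go(494.9,99.2,98.7,3.44)
im,c=shot('wrist','w8.png'); pointer(im,c); redrow(im)"
```

```text
264 red (np.int64(312), np.int64(319)) white (np.int64(305), np.int64(310))
267 red (np.int64(312), np.int64(320)) white (np.int64(305), np.int64(311))
264 red (np.int64(312), np.int64(319)) white (np.int64(305), np.int64(310))
267 red (np.int64(312), np.int64(319)) white (np.int64(305), np.int64(311))
264 red (np.int64(312), np.int64(319)) white (np.int64(305), np.int64(310))
267 red (np.int64(313), np.int64(320)) white (np.int64(305), np.int64(311))
clock: 7.95
eef_pos: [495.2, 99.4, 98.7]
eef_rot: [-3.14, -0.0, 2.472]
wrist_force: [2.8, -0.1, -0.8]
finger_gap: 8.5
t 7.95 at [495.2  99.4  98.7] [-3.14  -0.     2.472] q6 -0.775 gap 8.5 F [ 2.8 -0.1 -0.8] M [-0.1  -0.57  0.09] row [ 0.0002 -0.0004  0.    ] -55.5
pointer 50 [ 28.4 -15.8] ang -0.508
264 red (np.int64(313), np.int64(320)) white (np.int64(305), np.int64(311))
267 red (np.int64(313), np.int64(320)) white (np.int64(305), np.int64(312))
```

```bash
python3 -m handwheel '[[0,0,0,1.5],[0,0,0,3],[0,0,0,4.5],[0,0,0,6],[0,0,0,6]]'
python3 -c "
from h import *
go(494.9,99.2,98.7,3.44)
im,c=shot('wrist','w9.png'); pointer(im,c); redrow(im)"
python3 -m handwheel '[[0,0,0,1],[0,0,0,2],[0,0,0,3],[0,0,0,3],[0,0,0,3]]'
python3 -c "
from h import *
go(494.9,99.2,98.7,3.44)
im,c=shot('wrist','w10.png'); pointer(im,c); redrow(im)"
```

```text
clock: 8.62
eef_pos: [495.3, 99.4, 98.7]
eef_rot: [-3.141, -0.0, 2.367]
wrist_force: [1.8, -0.9, -0.7]
finger_gap: 9.0
t 8.62 at [495.3  99.4  98.7] [-3.141 -0.     2.367] q6 -0.67 gap 9.0 F [ 1.8 -0.9 -0.7] M [-0.18 -0.59  0.07] row [ 0.0001 -0.0004  0.    ] -61.5
pointer 48 [ 26.7 -18.4] ang -0.604
264 red (np.int64(313), np.int64(320)) white (np.int64(305), np.int64(312))
267 red (np.int64(314), np.int64(320)) white (np.int64(305), np.int64(312))
clock: 9.3
eef_pos: [495.3, 99.4, 98.7]
eef_rot: [-3.14, -0.0, 2.315]
wrist_force: [1.9, -1.0, -0.4]
finger_gap: 9.0
t 9.3 at [495.3  99.4  98.7] [-3.14  -0.     2.315] q6 -0.618 gap 9.0 F [ 1.9 -1.  -0.4] M [-0.22 -0.47  0.09] row [ 0.0001 -0.0004  0.    ] -64.5
pointer 47 [ 25.8 -19.6] ang -0.65
264 red (np.int64(314), np.int64(320)) white (np.int64(305), np.int64(312))
267 red (np.int64(314), np.int64(320)) white (np.int64(305), np.int64(313))
```

```bash
python3 -m handwheel '[[0,0,0,1],[0,0,0,2],[0,0,0,3],[0,0,0,3],[0,0,0,3]]'
python3 -c "
from h import *
go(494.9,99.2,98.7,3.44)
im,c=shot('wrist','w11.png'); pointer(im,c); redrow(im)"
python3 -m handwheel '[[0,0,0,1],[0,0,0,2],[0,0,0,2],[0,0,0,2]]'
python3 -c "
from h import *
go(494.9,99.2,98.7,3.44)
im,c=shot('wrist','w12.png'); pointer(im,c); redrow(im)"
```

```text
clock: 9.98
eef_pos: [495.3, 99.4, 98.7]
eef_rot: [-3.14, -0.0, 2.263]
wrist_force: [1.5, 0.2, -1.0]
finger_gap: 8.8
t 9.97 at [495.3  99.4  98.7] [-3.14  -0.     2.263] q6 -0.566 gap 8.8 F [ 1.5  0.2 -1. ] M [-0.23 -0.47  0.09] row [ 0.0001 -0.0004  0.    ] -67.4
pointer 39 [ 25.  -20.5] ang -0.686
264 red (np.int64(315), np.int64(320)) white (np.int64(305), np.int64(313))
267 red (np.int64(316), np.int64(320)) white (np.int64(305), np.int64(314))
clock: 10.52
eef_pos: [495.2, 99.4, 98.7]
eef_rot: [-3.14, -0.0, 2.228]
wrist_force: [1.0, -0.6, -0.5]
finger_gap: 9.0
t 10.53 at [495.2  99.4  98.7] [-3.14  -0.     2.228] q6 -0.531 gap 9.0 F [ 1.  -0.6 -0.5] M [-0.25 -0.37  0.16] row [ 0.     -0.0004  0.    ] -69.4
pointer 28 [ 24.6 -20.8] ang -0.701
264 red (np.int64(316), np.int64(320)) white (np.int64(305), np.int64(315))
267 red (np.int64(317), np.int64(320)) white (np.int64(305), np.int64(316))
```

```bash
python3 -m handwheel '[[0,0,0,-4],[0,0,0,-10],[0,0,0,-17],[0,0,0,-24],[0,0,0,-31]]'
python3 -m handwheel '[[0,0,0,-7],[0,0,0,-14],[0,0,0,-21],[0,0,0,-28],[0,0,0,-35]]'
python3 -c "
from h import *
go(494.9,99.2,98.7,3.44)
im,c=shot('wrist','w13.png'); pointer(im,c)
cv2.imwrite('pics/c13.png',cv2.resize(im[140:300,220:420],None,fx=4,fy=3.75,interpolation=cv2.INTER_CUBIC)[:,:,::-1])
"
```

```text
clock: 11.2
eef_pos: [495.1, 99.5, 98.7]
eef_rot: [-3.141, -0.001, 2.773]
wrist_force: [0.6, -0.7, 0.3]
finger_gap: 9.1
clock: 11.82
eef_pos: [494.8, 99.7, 98.6]
eef_rot: [3.141, -0.002, -2.895]
wrist_force: [-0.4, 0.4, 0.4]
finger_gap: 8.6
t 11.82 at [494.8  99.7  98.6] [ 3.141e+00 -2.000e-03 -2.895e+00] q6 -1.691 gap 8.6 F [-0.4  0.4  0.4] M [ 0.15 -0.03 -0.02] row [ 0.     -0.0005 -0.0001] -3.0
pointer 78 [ 24. -20.] ang -0.696
```

View pics/c13.png

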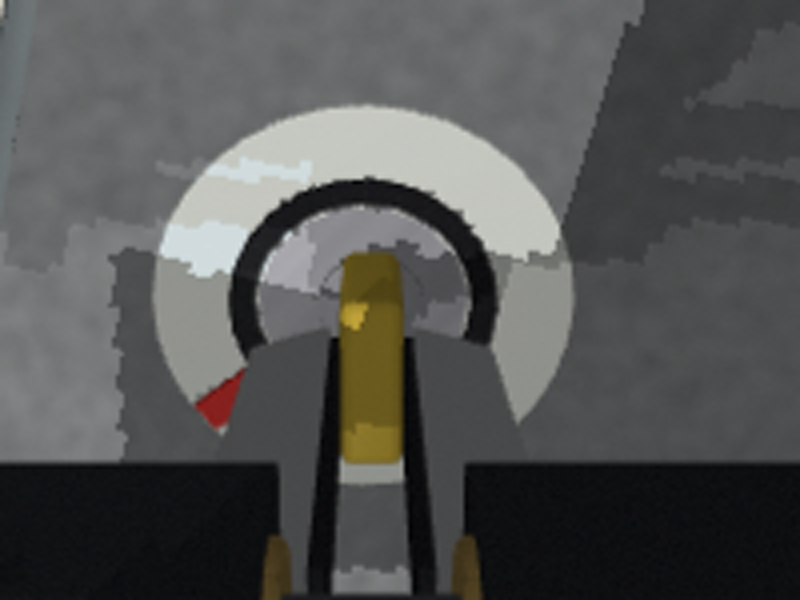

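```bash
python3 -m handwheel '[[0,0,0,-4],[0,0,0,-8],[0,0,0,-12],[0,0,0,-16],[0,0,0,-20]]'
python3 -c "
from h import *
go(494.9,99.2,98.7,3.44)"
python3 -m handwheel '[[0,0,0,-1.5],[0,0,0,-3],[0,0,0,-4.5],[0,0,0,-4.5]]'
python3 -c "
from h import *
go(494.9,99.2,98.7,3.44)"
```

```text
clock: 12.5
eef_pos: [494.6, 99.8, 98.6]
eef_rot: [3.14, -0.002, -2.54]
wrist_force: [-0.2, 0.9, 1.1]
finger_gap: 8.4
t 12.5 at [494.6  99.8  98.6] [ 3.14e+00 -2.00e-03 -2.54e+00] q6 -2.046 gap 8.4 F [-0.2  0.9  1.1] M [ 0.17  0.04 -0.01] row [ 0.0001 -0.0007 -0.0001] 17.4
clock: 13.0
eef_pos: [494.5, 99.9, 98.6]
eef_rot: [3.14, -0.002, -2.462]
wrist_force: [-1.3, 0.5, 1.6]
finger_gap: 9.0
t 13.0 at [494.5  99.9  98.6] [ 3.140e+00 -2.000e-03 -2.462e+00] q6 -2.125 gap 9.0 F [-1.3  0.5  1.6] M [0.12 0.11 0.05] row [ 0.0001 -0.0007 -0.0001] 21.8
```

```bash
for i in 1; do python3 -m handwheel '[[0,0,0,-1],[0,0,0,-2],[0,0,0,-3],[0,0,0,-3]]' >/dev/null; done
python3 -c "
from h import *
go(494.9,99.2,98.7,3.44)"
python3 -m handwheel '[[0,0,0,-1],[0,0,0,-2],[0,0,0,-3],[0,0,0,-3]]' >/dev/null
python3 -c "
from h import *
go(494.9,99.2,98.7,3.44)"
```

```text
t 13.5 at [494.5  99.8  98.6] [ 3.139e+00 -2.000e-03 -2.409e+00] q6 -2.177 gap 8.5 F [-0.4  0.4  0.7] M [0.1  0.12 0.02] row [ 0.0001 -0.0007 -0.0001] 24.9
t 14.0 at [494.5  99.8  98.6] [ 3.139e+00 -2.000e-03 -2.357e+00] q6 -2.23 gap 8.9 F [-0.7  0.4  1. ] M [ 0.15  0.11 -0.04] row [ 0.0002 -0.0007 -0.0001] 27.9
```

```bash
python3 -m handwheel '[[0,0,0,-1],[0,0,0,-2],[0,0,0,-3],[0,0,0,-4],[0,0,0,-4]]' >/dev/null
python3 -c "
from h import *
go(494.9,99.2,98.7,3.44)"
python3 -m handwheel '[[0,0,0,-1],[0,0,0,-2],[0,0,0,-3],[0,0,0,-4],[0,0,0,-4]]' >/dev/null
python3 -c "
from h import *
go(494.9,99.2,98.7,3.44)
im,c=shot('wrist','w14.png'); pointer(im,c)
cv2.imwrite('pics/c14.png',cv2.resize(im[140:300,220:420],None,fx=4,fy=3.75,interpolation=cv2.INTER_CUBIC)[:,:,::-1])"
```

```text
t 14.62 at [494.5  99.8  98.6] [ 3.139e+00 -2.000e-03 -2.286e+00] q6 -2.3 gap 8.5 F [-0.   0.4  2. ] M [ 0.14  0.1  -0.03] row [ 0.0002 -0.0007 -0.0001] 31.9
t 15.25 at [494.5  99.8  98.6] [ 3.139e+00 -1.000e-03 -2.216e+00] q6 -2.37 gap 8.6 F [ 0.3 -0.3  1.6] M [ 0.12  0.09 -0.01] row [ 0.0003 -0.0007 -0.0001] 35.9
pointer 210 [ 20.7 -17. ] ang -0.688
```

View pics/c14.png

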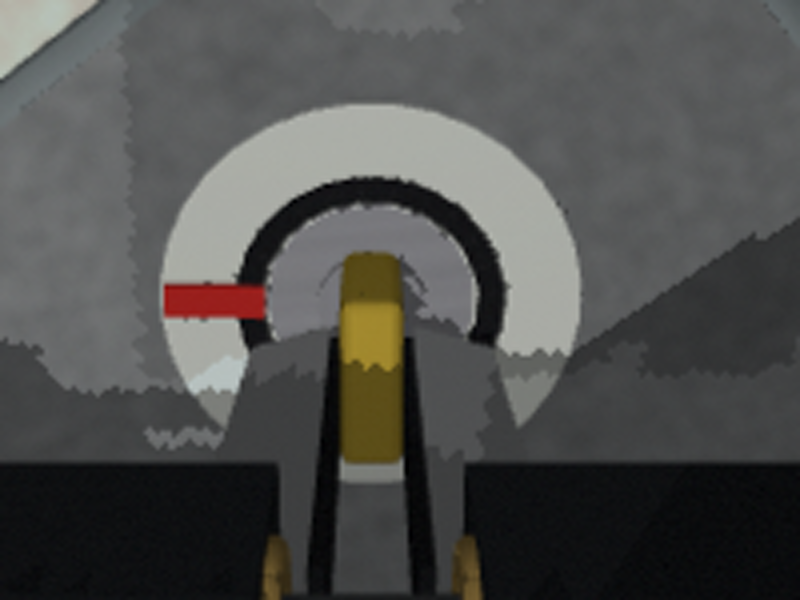

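```bash
python3 -m handwheel '[[0,0,0,-1],[0,0,0,-2],[0,0,0,-3],[0,0,0,-4],[0,0,0,-4]]' >/dev/null
python3 -c "
from h import *
go(494.9,99.2,98.7,3.44)"
python3 -m handwheel '[[0,0,0,-1],[0,0,0,-2],[0,0,0,-2.5],[0,0,0,-2.5]]' >/dev/null
python3 -c "
from h import *
go(494.9,99.2,98.7,3.44)"
```

```text
t 15.93 at [494.5  99.8  98.6] [ 3.139e+00 -1.000e-03 -2.146e+00] q6 -2.44 gap 8.6 F [-0.4 -0.1  1.3] M [0.11 0.08 0.02] row [ 0.0003 -0.0007 -0.0001] 39.9
t 16.43 at [494.5  99.8  98.6] [ 3.139e+00 -1.000e-03 -2.103e+00] q6 -2.484 gap 8.6 F [-0.3  0.8  1.5] M [ 0.13  0.14 -0.01] row [ 0.0004 -0.0006 -0.0001] 42.4
```

```bash
python3 -m handwheel '[[0,0,-0.001,0],[0,0,-0.002,0],[0,0,-0.003,0],[0,0,-0.004,0],[0,0,-0.004,0]]' >/dev/null
python3 -c "
from h import *
go(494.9,99.2,98.7,3.44)
for i in range(3): im,c=shot('wrist','w15.png'); print(read_state()['wrist_force'],read_state()['moment'])"
```

```text
t 17.05 at [494.6  99.8 102.7] [ 3.139e+00 -1.000e-03 -2.103e+00] q6 -2.484 gap 8.4 F [ 0.5 -0.5 -0.6] M [ 0.07  0.03 -0.06] row [ 0.0004 -0.0006  0.004 ] 42.4
[-1.45746437  0.13193699 -0.84863249] [0.06656029 0.04499722 0.03532576]
[ 0.33658566  0.43049289 -0.38289648] [0.13239755 0.06054528 0.05016116]
[-0.29170003  0.00832335 -0.70241694] [ 0.0702165   0.02927527 -0.01768959]
```

```bash
python3 -m handwheel '[[0,0,-0.001,0],[0,0,-0.002,0],[0,0,-0.003,0],[0,0,-0.003,0]]' >/dev/null
python3 -c "
from h import *
go(494.9,99.2,98.7,3.44)"
python3 -m handwheel '[[0,0,-0.002,0],[0,0,-0.004,0],[0,0,-0.006,0],[0,0,-0.006,0]]' >/dev/null
python3 -c "
from h import *
go(494.9,99.2,98.7,3.44)
"
```

```text
t 17.7 at [494.6  99.8 105.7] [ 3.139e+00 -1.000e-03 -2.103e+00] q6 -2.484 gap 8.7 F [ 0.8 -0.  -1.1] M [0.07 0.04 0.04] row [ 0.0004 -0.0006  0.007 ] 42.4
t 18.2 at [494.7  99.9 111.8] [ 3.139e+00 -1.000e-03 -2.103e+00] q6 -2.484 gap 9.0 F [-0.2  0.6 -1.4] M [0.11 0.09 0.02] row [ 0.0004 -0.0006  0.0131] 42.4
```

```bash
python3 -m handwheel '[[0,0,-0.003,0],[0,0,-0.006,0],[0,0,-0.009,0],[0,0,-0.012,0],[0,0,-0.015,0]]' >/dev/null
python3 -c "
from h import *
go(494.9,99.2,98.7,3.44)"
python3 -m handwheel '[[0,0,-0.01,0],[0,0,-0.025,0],[0,0,-0.045,0],[0,0,-0.06,0]]' 
python3 -c "
from h import *
im,c=shot('wrist','w16.png')
sc,cs=shot('scene','s16.png'); pointer(im,c)
u,v=map(int,proj(cs,(494,100,110)));print(u,v)
o=np.hstack([cv2.resize(im[140:300,220:420],(400,320)),cv2.resize(sc[v-70:v+50,u-75:u+75],(400,320),interpolation=cv2.INTER_CUBIC)])
cv2.imwrite('pics/c16.png',o[:,:,::-1]); go(504.7,-193.9,180,-.271+np.pi)"
```

```text
t 18.82 at [494.7  99.8 127.1] [ 3.139e+00 -1.000e-03 -2.103e+00] q6 -2.484 gap 8.6 F [ 0.5 -0.8 -1.3] M [ 0.08  0.03 -0.01] row [ 0.0004 -0.0005  0.0284] 42.4
clock: 19.32
eef_pos: [495.1, 99.9, 188.8]
eef_rot: [3.14, -0.0, -2.103]
wrist_force: [-1.6, -0.0, -1.5]
finger_gap: 8.3
pointer 109 [ 20.5 -16.9] ang -0.688
346 193
t 19.43 at [495.6  99.9 189.1] [-3.141e+00  1.000e-03 -2.103e+00] q6 -2.484 gap 8.9 F [ 0.5  0.1 -0.9] M [0.11 0.03 0.  ] row [ 0.2486 -0.1569  0.0089] 75.1
```

View pics/c16.png

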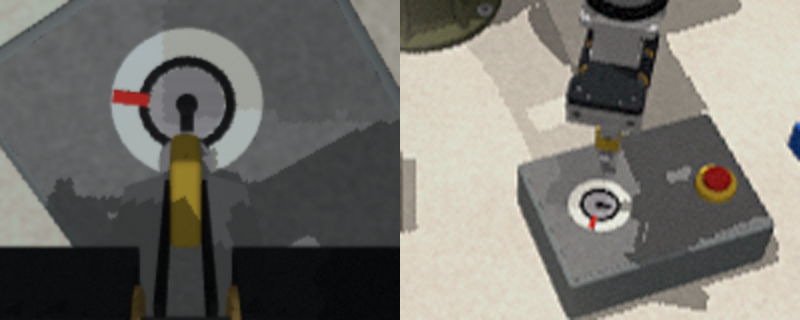

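```bash
python3 -c "
from h import *
go(548,-206,150,-.271+np.pi)"
python3 -m handwheel '[[0.02,-0.014,0,7],[0.05,-0.035,0,15],[0.085,-0.06,0,23],[0.12,-0.085,0,31],[0.155,-0.11,0.01,39]]'
python3 -c "
from h import *
go(548,-206,150,-.271+np.pi)"
```

```text
t 19.43 at [495.6  99.9 189.1] [-3.141e+00  1.000e-03 -2.103e+00] q6 -2.484 gap 8.9 F [ 0.5  0.1 -0.9] M [0.11 0.03 0.  ] row [ 0.2371 -0.2003  0.0389] 75.1
clock: 20.05
eef_pos: [511.9, -90.8, 178.9]
eef_rot: [3.141, 0.001, -2.788]
wrist_force: [0.4, 0.7, -0.6]
finger_gap: 8.6
t 20.05 at [511.9 -90.8 178.9] [ 3.141e+00  1.000e-03 -2.788e+00] q6 -2.171 gap 8.6 F [ 0.4  0.7 -0.6] M [ 0.06 -0.01  0.  ] row [ 0.006  -0.1205  0.0289] 35.8
```

```bash
python3 -m handwheel '[[0.001,-0.025,0.007,8],[0.003,-0.055,0.015,16],[0.005,-0.085,0.022,24],[0.006,-0.12,0.029,32],[0.006,-0.12,0.029,36]]'
cat >> h.py <<'E'
def slot(f,guess=(504.7,-193.9)):
    im,c=shot('wrist',f); go(*guess,90,-.271+np.pi)
    h=cv2.cvtColor(im,cv2.COLOR_RGB2HSV); u,v=proj(c,(*guess,40)); print('guess px',round(u),round(v))
    u,v=int(u),int(v); 
    wood=((h[...,0]<20)&(h[...,1]>80)&(h[...,2]>70)).astype(np.uint8)
    hull=np.zeros_like(wood); cs=[x for x in cv2.findContours(wood,0,2)[0] if cv2.pointPolygonTest(cv2.convexHull(x),(u,v),False)>0]
    W=max(cs,key=cv2.contourArea); print('wood',cv2.boundingRect(W))
    q=np.array([onz(c,*p[0],40)[:2] for p in W],np.float32); print('top',cv2.minAreaRect(q))
    cv2.drawContours(hull,[cv2.convexHull(W)],-1,1,-1)
    d=((h[...,2]<60)&(hull>0)).astype(np.uint8)*255
    for x in cv2.findContours(d,0,2)[0]:
        if cv2.contourArea(x)>60:
            q=np.array([onz(c,*p[0],40)[:2] for p in x],np.float32); print('dark',cv2.boundingRect(x),cv2.minAreaRect(q))
E
python3 -c "
from h import *
slot('w17.png')"
```

```text
clock: 20.68
eef_pos: [547.5, -207.2, 148.2]
eef_rot: [3.141, -0.001, 2.862]
wrist_force: [-1.7, 0.5, -1.3]
finger_gap: 8.7
t 20.73 at [ 547.5 -206.3  148.6] [ 3.14e+00 -1.00e-03  2.86e+00] q6 -1.713 gap 8.8 F [-0.5  0.1 -0.1] M [ 0.01  0.02 -0.01] row [ 0.0445 -0.      0.0586] -0.6
guess px 312 145
wood (276, 101, 68, 88)
top ((504.9878234863281, -196.00503540039062), (60.06889724731445, 78.69213104248047), 74.02104187011719)
dark (301, 126, 19, 57) ((512.8799438476562, -197.8121337890625), (16.592994689941406, 51.079795837402344), 71.9664077758789)
```

```bash
python3 -c "
from h import *
im=np.ascontiguousarray(cv2.imread('pics/w17.png')[:,:,::-1]); c=cams.get_calibration('wrist')
h=cv2.cvtColor(im,cv2.COLOR_RGB2HSV)
for v in range(120,200,5):
    d=np.nonzero(h[v,285:340,2]<60)[0]+285; w=np.nonzero((h[v,:,0]<20)&(h[v,:,1]>80)&(h[v,:,2]>70))[0]; w=w[(w>250)&(w<370)]
    if len(d) and len(w): print(v,d.min(),d.max(),'wood',w.min(),w.max(),onz(c,(d.min()+d.max())/2,v,40)[:2].round(1))
"
```

```text
130 302 312 wood 277 342 [ 490.7 -193.5]
135 302 311 wood 277 342 [ 494.8 -195.2]
140 303 311 wood 278 342 [ 499.3 -196. ]
145 302 312 wood 278 342 [ 503.6 -197.3]
150 302 311 wood 278 342 [ 507.8 -199. ]
155 302 311 wood 278 342 [ 512.2 -200.3]
160 302 317 wood 278 342 [ 517.4 -198.9]
165 302 318 wood 278 341 [ 522.  -199.7]
170 305 315 wood 278 341 [ 526.5 -201. ]
175 307 310 wood 278 341 [ 530.6 -203.7]
180 308 311 wood 279 341 [ 535.4 -204.1]
```

```bash
python3 -c "
from h import *
go(505,-195.5,92,-.277+np.pi)"
python3 -m handwheel '[[0.015,0,0,-0.2],[0.032,-0.001,0.01,-0.2],[0.0435,-0.0015,0.035,-0.2],[0.0435,-0.0015,0.056,-0.2],[0.0435,-0.0015,0.056,-0.2]]'
python3 -c "
from h import *
im,c=shot('wrist','w18.png'); go(505,-195.5,58.7,-.277+np.pi)
h=cv2.cvtColor(im,cv2.COLOR_RGB2HSV)
print(proj(c,(505,-195.5,40)))
for v in range(130,260,10):
    w=np.nonzero((h[v,:,0]<14)&(h[v,:,1]>80)&(h[v,:,2]>70))[0]; w=w[(w>200)&(w<420)]
    y=np.nonzero((h[v,:,0]>18)&(h[v,:,0]<35)&(h[v,:,1]>120))[0]; y=y[(y>280)&(y<345)]
    if len(w): print(v,'wood',w.min(),w.max(),(w.min()+w.max())/2,onz(c,(w.min()+w.max())/2,v,40)[:2].round(1),'bow',(y.min(),y.max()) if len(y) else '')
"
```

```text
t 20.73 at [ 547.5 -206.3  148.6] [ 3.14e+00 -1.00e-03  2.86e+00] q6 -1.713 gap 8.8 F [-0.5  0.1 -0.1] M [ 0.01  0.02 -0.01] row [ 0.0438 -0.0015  0.0566] -0.3
clock: 21.35
eef_pos: [504.4, -195.0, 91.4]
eef_rot: [3.14, -0.004, 2.864]
wrist_force: [-0.0, -0.4, -0.7]
finger_gap: 8.9
t 21.4 at [ 505.1 -195.3   92.5] [ 3.140e+00 -2.000e-03  2.864e+00] q6 -1.731 gap 8.9 F [-0.3  0.1 -0.2] M [0.   0.   0.02] row [ 0.     -0.0002  0.0338] -0.0
(np.float64(310.1266709952291), np.float64(209.15292881623554))
160 wood 274 348 311.0 [ 468.3 -184.4] bow 
170 wood 272 347 309.5 [ 475.3 -187.5] bow 
180 wood 271 348 309.5 [ 482.7 -189.6] bow 
190 wood 272 347 309.5 [ 490.2 -191.8] bow 
200 wood 272 347 309.5 [ 497.8 -194. ] bow 
210 wood 272 347 309.5 [ 505.5 -196.2] bow (np.int64(306), np.int64(319))
220 wood 273 347 310.0 [ 513.5 -198. ] bow (np.int64(305), np.int64(320))
230 wood 273 346 309.5 [ 521.3 -200.7] bow (np.int64(304), np.int64(320))
240 wood 273 346 309.5 [ 529.4 -203. ] bow (np.int64(304), np.int64(320))
250 wood 274 277 275.5 [ 530.1 -231.6] bow (np.int64(304), np.int64(320))
```

```bash
python3 -m handwheel '[[0,-0.0004,0.005,0],[0,-0.0004,0.01,0],[0,-0.0004,0.015,0],[0,-0.0004,0.02,0],[0,-0.0004,0.02,0]]'
python3 -c "
from h import *
go(505,-195.5,58.7,-.277+np.pi)"
python3 -m handwheel '[[0,0,0.003,0],[0,0,0.006,0],[0,0,0.009,0],[0,0,0.012,0],[0,0,0.012,0]]'
python3 -c "
from h import *
go(505,-195.5,58.7,-.277+np.pi)"
```

```text
clock: 22.02
eef_pos: [504.8, -195.6, 72.1]
eef_rot: [3.14, -0.002, 2.864]
wrist_force: [-0.7, 0.8, -0.2]
finger_gap: 8.5
t 22.02 at [ 504.8 -195.6   72.1] [ 3.140e+00 -2.000e-03  2.864e+00] q6 -1.732 gap 8.5 F [-0.7  0.8 -0.2] M [0.01 0.   0.02] row [-0.0002  0.0001  0.0134] -0.0
clock: 22.65
eef_pos: [504.6, -195.5, 59.9]
eef_rot: [3.14, -0.003, 2.864]
wrist_force: [-0.2, 0.0, -0.6]
finger_gap: 8.3
t 22.65 at [ 504.6 -195.5   59.9] [ 3.140e+00 -3.000e-03  2.864e+00] q6 -1.732 gap 8.3 F [-0.2  0.  -0.6] M [-0.03 -0.05  0.03] row [-0.0003  0.0001  0.0012] -0.0
```

In the slot with no contact force. Down to the collar, then release.

```bash
python3 -m handwheel '[[0,0,0.0005,0],[0,0,0.001,0],[0,0,0.0015,0],[0,0,0.0015,0]]'
python3 -m handwheel '[[0,0,0,0],[0,0,0,0],[0,0,0,0],[0,0,0,0],[0,0,0,0]]' 0.6
python3 -m handwheel '[[0,0,0,0],[0,0,0,0]]'
python3 -c "
from h import *
im,c=shot('wrist','w19.png')
h=cv2.cvtColor(im,cv2.COLOR_RGB2HSV)
k=((h[...,0]>18)&(h[...,0]<35)&(h[...,1]>120)); k[:150]=0; k[290:]=0; k[:,:270]=0; k[:,350:]=0
ys,xs=np.nonzero(k); print('bow px',xs.min(),xs.max(),ys.min(),ys.max(), 'expected top', proj(c,(505,-195.5,85)),proj(c,(505-13,-195.5+3.6,85)),proj(c,(505+13,-195.5-3.6,85)))
go(505,-195.5,58.7,-.277+np.pi)"
```

```text
clock: 23.15
eef_pos: [504.8, -195.6, 58.6]
eef_rot: [3.14, -0.002, 2.864]
wrist_force: [-0.7, -0.5, 2.6]
finger_gap: 8.7
clock: 23.78
eef_pos: [504.8, -195.6, 58.6]
eef_rot: [3.14, -0.002, 2.864]
wrist_force: [-0.4, 0.2, -0.2]
finger_gap: 37.4
clock: 24.02
eef_pos: [504.8, -195.6, 58.6]
eef_rot: [3.14, -0.002, 2.864]
wrist_force: [0.1, 0.9, 0.1]
finger_gap: 37.7
bow px 304 320 207 263 expected top (np.float64(310.2293878330853), np.float64(244.3926210359486)) (np.float64(310.0380077564989), np.float64(221.00168628125965)) (np.float64(310.41429145874963), np.float64(266.9919883314666))
t 24.07 at [ 504.8 -195.6   58.6] [ 3.140e+00 -2.000e-03  2.864e+00] q6 -1.732 gap 37.5 F [-0.5  0.   0.4] M [ 0.05 -0.04  0.04] row [-0.0002  0.0002 -0.0001] -0.0
```

Seated (2.6 N at touch, now zero) and the bow is upright between the open jaws. Retreat straight up and check.

```bash
python3 -m handwheel '[[0,0,-0.01,0],[0,0,-0.03,0],[0,0,-0.06,0],[0,0,-0.1,0],[0,0,-0.14,0]]'
python3 -m handwheel '[[-0.03,0,-0.01,0],[-0.05,0,-0.01,0],[-0.05,0,-0.01,0]]'
python3 -c "
from h import *
def bow(n,f):
    im,c=shot(n,f); h=cv2.cvtColor(im,cv2.COLOR_RGB2HSV); u,v=map(int,proj(c,(505,-195.5,70)))
    k=((h[...,0]>18)&(h[...,0]<35)&(h[...,1]>120)); m=np.zeros_like(k); m[max(0,v-40):v+40,u-40:u+40]=1; ys,xs=np.nonzero(k&m)
    print(n,'bow px',xs.min(),xs.max(),ys.min(),ys.max(),len(xs),'centroid',xs.mean(),ys.mean(),'exp z85',proj(c,(505,-195.5,85)),'exp z69',proj(c,(505,-195.5,69)),'exp z53',proj(c,(505,-195.5,53)),onz(c,xs.mean(),ys.mean(),72))
    return im,c
im,c=bow('wrist','w20.png'); bow('scene','s20.png'); bow('top','t20.png')
b=cv2.imread('pics/scene0.png').astype(int);a=cv2.imread('pics/s20.png').astype(int)
for n,(u,v) in dict(mol=(383,289),flask=(309,308),beaker=(230,313),reagent=(447,245),button=(390,191)).items(): print(n,abs(a-b)[v-12:v+12,u-12:u+12].mean())
go(0,0,0,0)"
```

```text
clock: 24.7
eef_pos: [504.9, -195.8, 200.6]
eef_rot: [3.14, -0.002, 2.864]
wrist_force: [0.1, -0.4, 0.7]
finger_gap: 37.5
clock: 25.08
eef_pos: [553.3, -209.6, 210.6]
eef_rot: [3.14, -0.002, 2.864]
wrist_force: [0.4, -0.4, -1.8]
finger_gap: 37.8
wrist bow px 307 316 124 151 251 centroid 311.9362549800797 137.48605577689244 exp z85 (np.float64(311.2038613795674), np.float64(137.957147733049)) exp z69 (np.float64(311.24319123639583), np.float64(137.17822745924633)) exp z53 (np.float64(311.2790306854728), np.float64(136.46843404174797)) [ 505.34919425 -194.87127609   72.        ]
scene bow px 220 253 196 234 47 centroid 249.46808510638297 227.06382978723406 exp z85 (np.float64(250.40677564147728), np.float64(226.4049166026111)) exp z69 (np.float64(251.2385385706654), np.float64(229.31474588364966)) exp z53 (np.float64(252.049946506484), np.float64(232.15336550428665)) [ 497.90772871 -198.78893314   72.        ]
top bow px 355 416 169 212 12 centroid 392.5833333333333 181.16666666666666 exp z85 (np.float64(377.9230416492619), np.float64(208.6413025558213)) exp z69 (np.float64(377.2586945158449), np.float64(209.595394174767)) exp z53 (np.float64(376.60893062685284), np.float64(210.52854229808673)) [ 603.74507905 -245.74516338   72.        ]
mol 14.460069444444445
flask 9.22800925925926
beaker 17.721064814814813
reagent 9.751157407407407
button 14.082175925925926
t 25.23 at [ 552.4 -209.3  210.6] [ 3.140e+00 -2.000e-03  2.864e+00] q6 -1.718 gap 37.6 F [-0.2  0.   0.1] M [-0.02 -0.02 -0.01] row [0.5881 0.0497 0.212 ] 164.1
```

```bash
python3 -m handwheel '[[0,0,0,0],[0,0,0,0]]' >/dev/null; python3 -c "
from h import *
print(manip.sign_off())"
```

```text
the job is handed in; nothing more can be done
None
```

The key is out of the lock and stands upright, released, in the slot of the 80 x 60 mm stand. The job was handed in at about 25.5 s, and sign-off reported no verdict.

**What I did:** I gripped the bow at 15 N and turned clockwise until the pointer stopped following the jaws. I turned back to the notch at about 1.04 rad, where the key came out with about 1 N on the wrist, then lowered it into the slot and let go.

**Last checks:**
- **Selector:** The pointer measured −0.69 rad in the world frame. That is about 0.7 rad on the joint if its zero lies along the console's x axis, which I assumed. It did not move when the key turned back.
- **Key:** It touched down at 2.6 N. Afterwards the wrist camera put the bow within about 1 mm of the slot centre.
- **Robot:** The arm is clear of everything, with wrist force near zero.

**What disagreed or was not confirmed:**
- **Stop angle:** The clockwise stop came at a jaw angle about 1.9 rad from the notch, not the stated 1.55 rad. I could not explain this.
- **Anticlockwise stop:** I never felt it. I set the notch angle from the pictures and confirmed it only by the free lift.
- **Final key check:** The final top view was too coarse to find the key. The scene view put the bow about 8 mm off, from very few pixels, so I relied on the wrist camera.
- **Bystanders and stop button:** The before-and-after comparison of the scene pictures was too noisy to prove nothing moved. I covered only the button and the four far-side items, not the binder, notebook or mug. I saw no contact with any of them.

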